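# Refit the sprung hand bolt of a glass bedside shelf

## Robot

A 7-joint arm with a two-finger parallel gripper is mounted at the origin on the work surface. World frame = base frame: x ahead of the robot, y to its left, z up, the work surface at z = 0. Lengths are in mm, angles in rad, forces in N, time in s.
With the tool pointing down it reaches from about 425 to 825 mm from the base axis. Payload 3.6 kg.
Tool frame: the origin (TCP) lies on the centre line of the jaws, within the pads' length; the fingertips stand 22 mm ahead of it and the grasp point (between the pads) lies 3 mm ahead of it; z points along the fingers, y is the line along which they close (so a half turn about z gives the same grasp; the last joint's range is limited). The gripper opens to 93 mm and grips with 3 to 60 N. Pads are 15 mm wide; open, the fingers measure 128 mm over their backs; the gripper's body (75 mm by 188 mm) begins 65 mm behind the grasp point.
Start: joints at [-1.216, 0.615, -0.013, 1.423, 0.008, 1.103, -0.04], TCP at [242.15, 603.18, 240.64] pointing down, gripper open.
Joint ranges: [-3.12, 3.12], [-0.3, 2.06], [-1.34, 1.32], [0.26, 2.42], [-1.36, 4.5], [0.01, 1.98], [-2.84, 2.84]. Speed limits (rad/s): [2.79, 2.79, 3.14, 3.14, 3.14, 3.14, 3.14].

## Interface

Orientations are given as [roll, pitch, yaw] about the fixed x, y, z axes, in that order (R = Rz(yaw) Ry(pitch) Rx(roll)).
In Python, from station import * gives the robot as it stands.
- The arm moves only by the tool carry_out, never from a script. Its argument "motion" is one flat list of numbers, 7 for each row, row after row: the shift along the tool's x, y, z in mm, then the turn, a rotation vector about the tool's x, y, z in degrees, then the opening, from 0 (shut) to 1 (fully open). A call has 1 to 20 rows; each row shifts and turns the commanded pose from where the row before left it, along the tool's axes as they then stand; what a row does not reach is not made up. A row lasts 1/12 s, in which the tool goes at most 41.7 mm and 7.16 degrees, less where a joint would pass 70% of its speed; a pose out of reach is approached as far as the arm can. A call with a gripper value outside its range is refused whole. The fingers move at their own pace and stop on an object; the grip force is fixed at half the most. Time passes only in rows, so rows that do not move let the fingers close. It gives the time, the measured TCP pose, the force, the opening and the grip force at its end, in the units of the state.
- observe(): the state, without advancing time (a new reading comes with each control period).
- grab_frame(name): name is "side" or "top"; returns (picture, depth): 400x640x3 uint8, blue, green, red; 400x640 float32, mm along the optical axis (not along the pixel's ray), 0 where there is no reading.
- camera_params(name): a dict with "K" (3x3 intrinsics, pixels), "k1" (the pictures are not rectified: a ray, as slopes to the right and down, at radius r is drawn at 1 + k1 r^2 times it, then the intrinsics apply), "R" (3x3) and "t" (3): a world point X has camera coordinates R X + t. Camera axes: x right, y down, z forward; pixel columns grow to the right and rows downward; lengths in mm; the calibration is good to about 2 mm. A picture is of the moment at which its call begins. camera_params takes no time and is no camera call.
- job_done(): hands the job in; it is judged then, once.
The state is a dict: "clock": time; "joint_positions": joint angles; "joint_velocities": joint speeds; "effort": joint torques, N m; "tcp_pos": TCP position; "ee_rot": TCP orientation; "contact_force": force on the tool from outside, world axes, zero at the start; "torque": the same for the moment, N m; "width": finger opening in mm; "gripper_force": force on a finger pad.
Only numpy, scipy, OpenCV 4.12 (cv2) and the standard library are available. Lean on these libraries where they do the work, as an engineer would, in place of code of your own. Each camera call takes 0.05 s, during which the arm holds its last target. There are 200 camera calls.

## Task

One front corner of the glass shelf has lost its hand bolt, which stands on the table. Put the bolt nose first down the hollow post, press it lightly down against its spring, start its thread by feel at the bottom without forcing or cross-threading it, and screw it in until the knob is down on its collar and finger-tight; then let go. Leave the other things where they are.

Things in the scene. Friction and masses are not known exactly. Their poses are not given: they have to be found in the camera images.
- bolt_knob (a point): Loose hand bolt of aluminium and steel (0.12 to 0.21 kg), 117.5 mm tall, standing upright on its nose on the table. This point is the centre of its knurled round knob: 30 mm across, 40 mm tall (20 mm up, 20 mm down from here), with a foot flange 33 mm across and 3 mm high at the knob's lower end. z points up along the bolt.
- bolt_nose (a point): Flat tip of the same bolt, on its axis, 97.5 mm below the knob's centre. Shank 14 mm across and 77.5 mm long from here to the knob's underside. From 4 mm above the tip it carries a coarse two-start right-hand thread, 22.8 mm over the crests, lead 12 mm per turn: clockwise seen from above goes down.
- collar: Steel collar of the bolt, 33 mm across, 3 mm thick, sliding on the shank under the knob; origin at the centre of its underside, 62.5 mm above the tip when free. A coil spring (3 N at rest, 5.4 N when shut) holds it 12 mm below the knob. It lands on the rubber washer before the thread is reached, so the bolt's own weight does not bring it to the thread and an uncaught bolt pops up again.
- post_open: The front post without a knob (left or right one): upright hollow steel post, 34 mm outside, bore 26 mm, fixed. Origin on its axis at the table surface, z up. The glass lies on its top with a 28 mm hole over the bore.
- mouth (a point): Centre of that post's mouth, on its axis, level with the top of the free rubber washer, 111 mm above the table. The well below is 26 mm wide down to the insert, whose thread begins 63 mm below the mouth.
- insert: White nylon insert low in the open post; origin on the axis at its thread's top, 48 mm above the table. Where round the axis its thread starts cannot be seen and differs every time: pressed down, the bolt stops on it with its tip 38 to 44 mm above the table, and runs in when turned clockwise under a few newtons of push. Caught for sure below 37 mm. 1 mm axial play. Over 30 N harms it.
- washer: Springy rubber washer, 35 mm across, 27 mm hole, 6 mm thick, on the glass round the open mouth; origin at its underside, 105 mm above the table. The collar shuts against the knob, tip 36.5 mm above the table, 0.8 to 4.5 rad after the thread was first met; then each rad adds about 15 N (8 N per mm) and the torque climbs. Finger-tight: 7 to 22 N stay on it. Over 28 N strains the glass.
- shelf: Fixed bedside organiser: clear glass shelf 200 (x) by 300 (y) by 6 mm, top 105 mm above the table, on four posts at x +-75, y +-125 mm, over a slatted steel rack. Origin at the table under its centre, front is -x. Both back posts and one front post carry knobs like the bolt's, tops 150 mm above the table.
- bowl: Grey ceramic bowl on the glass, 84 mm wide, 42 mm high; origin under its centre. To be left alone.
- bell: Silver hand bell on the glass, 48 mm wide, 62 mm high; origin under its centre. To be left alone.
- comb: Black plastic comb flat on the glass along its back edge, 155 by 33 by 4 mm; origin under its middle, x along it. To be left alone.
- case: Red hinged eyeglass case, closed, on the table, 160 by 62 by 39 mm; origin under its centre, x along it. To be left alone.
- pills0: Pill bottle, 36 mm wide, 62 mm high, on the slatted rack under the glass; origin under its centre. To be left alone.
- pills1: Pill bottle, 36 mm wide, 62 mm high, on the slatted rack under the glass; origin under its centre. To be left alone.
Things that resemble listed ones, but are neither listed nor needed, are in the scene too. What is shaped like the part that bears bolt_knob but purple or red is not meant.

How it is judged (in metres and radians):
On the way:
1. the bolt is down the open post, upright, its nose at the insert (z of bolt_nose in the frame of post_open below 0.052 m and horizontal distance between bolt_nose and mouth below 0.006 m and angle between bolt_knob's own z axis and vertical below 0.12 rad), for 0.1 s.
At the end, for the whole second after the job is handed in: the bolt is screwed into the open post and finger-tight: 7 to 22 N stay between bolt (with its collar) and rubber washer; the knob is within 5 mm of the post's axis and upright within 0.06 rad, at rest and let go (contact force between bolt and washer between 7 and 22 N and horizontal distance between bolt_knob and mouth below 0.005 m and angle between bolt_knob's own z axis and vertical below 0.06 rad and linear speed of bolt below 0.01 m/s and angular speed of bolt below 0.05 rad/s); the robot touches nothing.
It fails at once if the thread in the insert is forced: more than 30 N between bolt and insert (contact force between bolt and insert above 30 N).
It fails at once if overtightened: more than 28 N between bolt and washer (contact force between bolt and washer above 28 N).
It fails at once if another thing on the table or shelf is moved by more than 20 mm (distance of any of bowl, bell, comb, case, pills0, pills1 from where it was at the start of the episode above 0.02 m).
It also fails if it takes over 72 s, if anything falls off the work surface, if the arm or the gripper's body presses on something with over 40 N, if the wrist force passes 120 N, or if a joint passes its speed limit or range.

## Working session

There is one attempt and no reset: what is moved stays moved. The work goes in short steps, Python scripts to look and compute and a tool call to move; the robot and the scene stay as the last step left them, time stands still between calls to the robot, and variables do not carry over. Pictures are saved under pics/ and viewed, at most 10 in all, crops included, and the job is handed in when it is done.

Besides the shell and the picture viewer there is one more tool, called as a command line: name --argument value ..., lists and objects as JSON in quotes. carry_out: Moves the arm, as the interface text tells. Its arguments: {"type":"object","properties":{"motion":{"type":"array"}},"required":["motion"]}

```bash
mkdir -p pics; cat > h.py <<'E'
from station import *
import numpy as np, cv2
def world(name,depth,us,vs):
    c=camera_params(name);K=np.array(c["K"]);R=np.array(c["R"]);t=np.array(c["t"]).ravel()
    us=np.asarray(us);vs=np.asarray(vs)
    x=(us-K[0,2])/K[0,0];y=(vs-K[1,2])/K[1,1];rd=np.hypot(x,y);r=rd.copy()
    for _ in range(20): r=rd/(1+c["k1"]*r*r)
    s=np.where(rd>0,r/np.maximum(rd,1e-9),1)
    d=depth[vs.astype(int),us.astype(int)].astype(float)
    P=np.stack([x*s*d,y*s*d,d],-1)
    return (P-t)@R
def cloud(name):
    im,d=grab_frame(name)
    v,u=np.mgrid[0:400,0:640]
    P=world(name,d,u.ravel().astype(float),v.ravel().astype(float)).reshape(400,640,3)
    P[d==0]=np.nan
    return im,P
E
python3 - <<'E'
from h import *
for n in("top","side"):
    im,P=cloud(n);cv2.imwrite(f"pics/{n}0.png",im);np.savez(f"{n}0.npz",im=im,P=P)
    c=camera_params(n);print(n,-np.array(c["R"]).T@np.array(c["t"]).ravel(),np.array(c["R"])[2])
s=observe();print(s)
E
```

```text
top [ 360.96676376   22.28939372 1149.13943521] [ 0.17712791  0.01974368 -0.98398978]
side [  11.84081207 -535.8436525   708.34078017] [ 0.5386674   0.57115984 -0.61936569]
{'clock': 0.1, 'joint_positions': array([-1.21546573,  0.61583101, -0.01260073,  1.42474696,  0.00812128,
        1.10341169, -0.04038625]), 'joint_velocities': array([ 0.00090241, -0.0032485 ,  0.00024647, -0.0052207 , -0.00110678,
       -0.00017262,  0.00017256]), 'effort': array([ 9.91074594e-04, -4.60042763e+01,  2.09764601e-01, -1.66244388e+01,
       -6.11841492e-02,  1.69469143e-02,  1.05722279e-04]), 'tcp_pos': array([241.95495072, 602.5657654 , 239.58874787]), 'ee_rot': array([-3.13924696e+00,  5.78818619e-05,  2.75983813e+00]), 'contact_force': array([-0.90985709, -0.346903  , -0.81069547]), 'torque': array([ 0.03144291, -0.00340128,  0.01779493]), 'gripper_force': 0.0, 'width': 92.76753355713463}
```

View pics/top0.png

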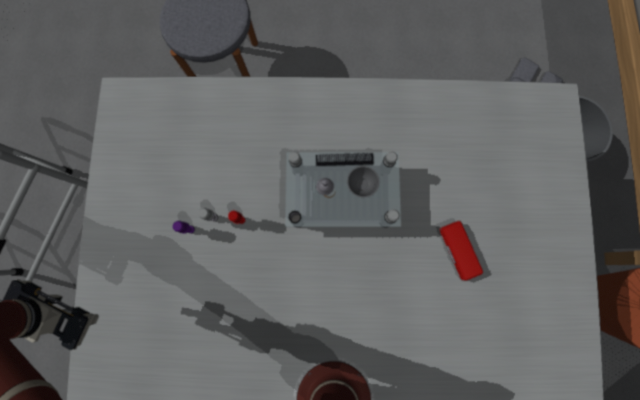

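View pics/side0.png

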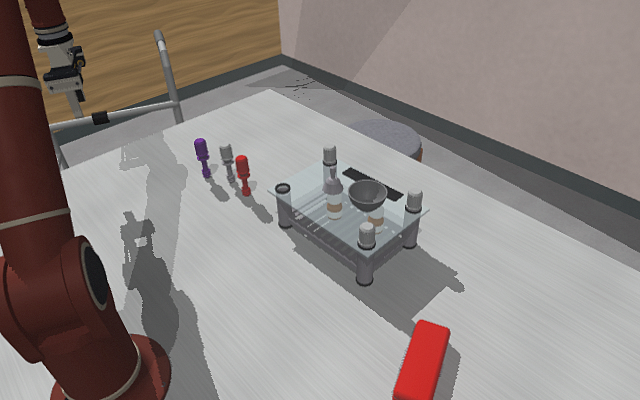

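Three candidates in the top view: purple (182,227), grey (207,213) and red (236,217). The grey one fits, being aluminium and steel; purple and red are excluded. The open post is the front-left one, a dark ring at top (294,216) and side (283,188). I'll confirm the bolt in one crop and measure both.

```bash
python3 - <<'E'
from h import *
T=np.load("top0.npz");S=np.load("side0.npz")
a=cv2.resize(T["im"][185:250,160:320],None,fx=5,fy=5,interpolation=cv2.INTER_CUBIC)[:, :790]
b=cv2.resize(S["im"][130:210,180:340],None,fx=3.2,fy=3.2,interpolation=cv2.INTER_CUBIC)
h=np.zeros((a.shape[0]+b.shape[0],790,3),np.uint8);h[:a.shape[0]]=a[:, :790];h[a.shape[0]:,:b.shape[1]]=b
cv2.imwrite("pics/crop1.png",h)
def fit(Q,r):  # fixed radius circle fit
    from scipy.optimize import least_squares
    f=lambda p:np.hypot(Q[:,0]-p[0],Q[:,1]-p[1])-r
    s=least_squares(f,np.median(Q[:,:2],0),loss='soft_l1',f_scale=1);return s.x.round(1),np.std(s.fun).round(1)
for n,D,boxes in(("top",T,dict(purple=(170,195,215,236),grey=(196,216,203,224),red=(226,247,207,226),open=(284,306,205,228),kBL=(286,303,150,169),kBR=(382,400,150,169),kFR=(384,402,207,226))),
              ("side",S,dict(purple=(190,212,133,182),grey=(217,236,140,186),red=(233,254,150,200),open=(272,294,178,198),kBL=(322,338,143,166),kBR=(405,424,187,214),kFR=(356,377,219,252)))):
    for k,(u0,u1,v0,v1) in boxes.items():
        Q=D["P"][v0:v1,u0:u1].reshape(-1,3);Q=Q[~np.isnan(Q[:,0])]
        top=np.percentile(Q[:,2],99)
        Z=Q[Q[:,2]>top-4]
        side=Q[(Q[:,2]>top-33)&(Q[:,2]<top-4)]
        ctr=(Z[:,:2].min(0)+Z[:,:2].max(0))/2
        print(n,k,"top",top.round(1),"n",len(Z),"med",np.median(Z,0).round(1),"mid",ctr.round(1),"ext",np.ptp(Z[:,:2],axis=0).round(1), "sidefit",fit(side,15) if len(side)>8 else None)
E
```

```text
top purple top 119.2 n 68 med [449.3 412.5 117. ] mid [448.3 410. ] ext [26.3 26.6] sidefit (array([449.8, 413.1]), np.float64(2.6))
top grey top 119.8 n 51 med [486.  347.6 117.3] mid [486.  347.7] ext [26.4 24.6] sidefit (array([485.9, 348.5]), np.float64(3.3))
top red top 118.8 n 59 med [479.9 266.6 116.7] mid [480.  266.9] ext [26.3 26.3] sidefit (array([480.5, 267.3]), np.float64(3.0))
top open top 111.8 n 52 med [479.7 106.4 109.6] mid [485.4 104.9] ext [50.4 49. ] sidefit (array([485.1, 105.6]), np.float64(6.4))
top kBL top 154.6 n 57 med [627.5 110.6 151.9] mid [626.5 111.7] ext [24.2 22.9] sidefit (array([629.1, 112.1]), np.float64(3.3))
top kBR top 153.7 n 78 med [ 631.8 -137.3  151.6] mid [ 632.9 -137.1] ext [24.5 26.1] sidefit (array([ 633.4, -138.7]), np.float64(1.8))
top kFR top 156.0 n 58 med [ 484.  -142.3  153.4] mid [ 484.3 -140.9] ext [27.6 22.5] sidefit (array([ 485.4, -141.6]), np.float64(3.0))
side purple top 119.0 n 53 med [446.8 411.8 118. ] mid [446.9 415.7] ext [25.2 28.3] sidefit (array([448.7, 416.4]), np.float64(1.7))
side grey top 118.9 n 56 med [483.9 345.3 117.8] mid [481.9 319.4] ext [30.9 83.8] sidefit (array([470.1, 328.8]), np.float64(10.2))
side red top 118.8 n 57 med [475.4 268.3 117.1] mid [476.  268.2] ext [25.9 24.2] sidefit (array([477.8, 271.7]), np.float64(1.5))
side open top 112.5 n 69 med [478.2 110.8 111. ] mid [478.4 110.6] ext [35.  36.6] sidefit (array([480.3, 108.3]), np.float64(7.9))
side kBL top 154.8 n 57 med [626.  111.  153.1] mid [626.4 112.1] ext [23.7 24.9] sidefit (array([628.9, 114.2]), np.float64(1.4))
side kBR top 154.7 n 84 med [ 631.  -138.3  153.1] mid [ 632.4 -137. ] ext [26.1 27.3] sidefit (array([ 633.9, -136.2]), np.float64(1.2))
side kFR top 154.9 n 107 med [ 481.8 -139.8  153.1] mid [ 482.  -141.1] ext [25.6 26.7] sidefit (array([ 465. , -156.1]), np.float64(5.5))
```

View pics/crop1.png

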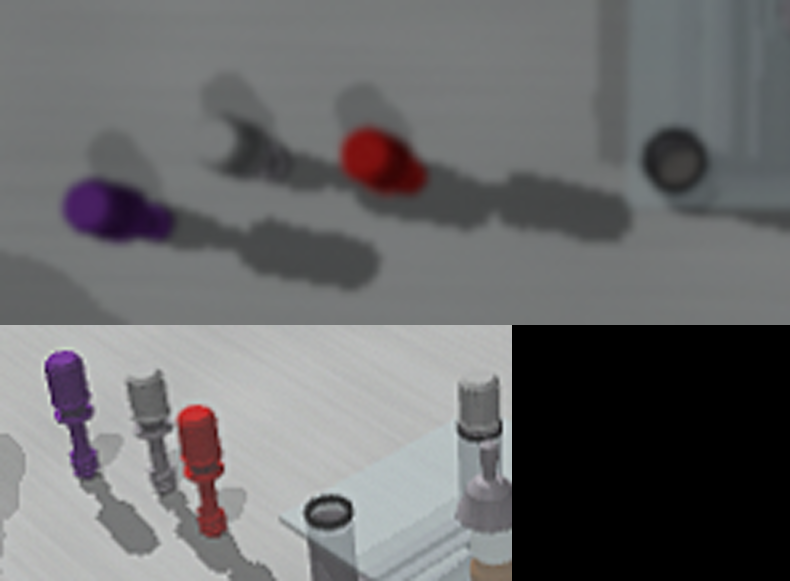

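The crop shows the middle bolt, with the bare grey knob, is the right one, and that the front-left post is an open dark ring. The heights match: 119 mm against 117.5 for the bolt, and 111–112 mm for the ring. I take the bolt at about (485, 346.5) and the mouth at about (477.5, 108.5). Going above the bolt now and turning the wrist back to leave range for screwing.

carry_out --motion '[-26.75,-12.25,0,0,0,0,1,-26.75,-12.25,0,0,0,0,1,-26.75,-12.25,0,0,0,0,1,-26.75,-12.25,0,0,0,0,1,-26.75,-12.25,0,0,0,0,1,-26.75,-12.25,0,0,0,0,1,-26.75,-12.25,0,0,0,0,1,-26.75,-12.25,0,0,0,0,1,-26.75,-12.25,0,0,0,0,1,-26.75,-12.25,0,0,0,0,1,-26.75,-12.25,0,0,0,0,1,-26.75,-12.25,0,0,0,0,1,0,0,0,0,0,-7,1,0,0,0,0,0,-7,1,0,0,0,0,0,-7,1,0,0,0,0,0,-7,1,0,0,0,0,0,-7,1,0,0,0,0,0,-7,1,0,0,0,0,0,-7,1,0,0,0,0,0,-7,1]'

```text
clock: 1.77
tcp_pos: [485.0, 346.8, 240.1]
ee_rot: [-3.141, -0.001, -2.54]
contact_force: [0.1, -0.1, 0.8]
width: 92.9
gripper_force: 0.0
```

```bash
python3 -c "
from station import *
s=observe()
for k in('clock','joint_positions','tcp_pos','ee_rot','contact_force'):print(k,s[k])"
```

```text
clock 1.7667
joint_positions [-0.49681489  0.5419597  -0.25902947  1.58167474  0.15383042  1.03937132
  1.37375032]
tcp_pos [485.02406545 346.84895298 240.08990392]
ee_rot [-3.14146590e+00 -1.31806900e-03 -2.54000509e+00]
contact_force [ 0.10342573 -0.13213441  0.80304853]
```

carry_out --motion '[0,0,0,0,0,6.8,0.5,0,0,0,0,0,6.8,0.5,0,0,0,0,0,6.8,0.5,0,0,0,0,0,6.8,0.5,0,0,0,0,0,6.8,0.5,0,0,15,0,0,0,0.5,0,0,15,0,0,0,0.5,0,0,15,0,0,0,0.5,0,0,15,0,0,0,0.5,0,0,15,0,0,0,0.5,0,0,15,0,0,0,0.5,0,0,15,0,0,0,0.5,0,0,15,0,0,0,0.5,0,0,13.5,0,0,0,0.5,0,0,0,0,0,0,0.5,0,0,0,0,0,0,0,0,0,0,0,0,0,0,0,0,0,0,0,0,0,0,0,0,0,0,0,0,0,0,0,0,0,0,0]'

```text
clock: 3.43
tcp_pos: [485.8, 347.6, 108.1]
ee_rot: [3.14, 0.002, -3.139]
contact_force: [-0.1, 0.4, 1.6]
width: 29.5
gripper_force: 29.9
```

carry_out --motion '[0,0,0,0,0,0,0.5,0,0,0,0,0,0,0.5,0,0,0,0,0,0,0.5,0,0,0,0,0,-7,0.5,0,0,0,0,0,-7,0.5,0,0,0,0,0,-7,0.5,0,0,0,0,0,-7,0.5,0,0,0,0,0,-7,0.5,0,0,0,0,0,-7,0.5,0,0,0,0,0,-7,0.5,0,0,0,0,0,-7,0.5,0,0,0,0,0,-7,0.5,0,0,0,0,0,-7,0.5,0,0,0,0,0,-7,0.5,0,0,0,0,0,-7,0.5,0,0,0,0,0,-6,0.5,0,0,0,0,0,0,0,0,0,0,0,0,0,0,0,0,0,0,0,0,0,0,0,0,0,0,0,0]'

```text
clock: 5.1
tcp_pos: [485.2, 347.1, 107.1]
ee_rot: [-3.142, -0.0, -1.57]
contact_force: [-0.5, -0.7, -0.6]
width: 29.5
gripper_force: 30.0
```

```bash
python3 -c "
from station import *
s=observe()
for k in('clock','joint_positions','tcp_pos','ee_rot','contact_force','width'):print(k,s[k])"
```

```text
clock 5.1
joint_positions [-0.34148613  0.74095614 -0.52685915  1.71643572  0.48447976  0.81749341
  2.04977178]
tcp_pos [485.21193165 347.09823863 107.07310456]
ee_rot [-3.14158820e+00 -4.75552866e-04 -1.57001520e+00]
contact_force [-0.46510313 -0.69216309 -0.60456745]
width 29.500739645120767
```

carry_out --motion '[0,0,-22.5,0,0,0,0,0,0,-22.5,0,0,0,0,0,0,-22.5,0,0,0,0,0,0,-22.5,0,0,0,0,0,0,-22.5,0,0,0,0,0,0,-22.5,0,0,0,0,23.8,0.77,0,0,0,0,0,23.8,0.77,0,0,0,0,0,23.8,0.77,0,0,0,0,0,23.8,0.77,0,0,0,0,0,23.8,0.77,0,0,0,0,0,23.8,0.77,0,0,0,0,0,23.8,0.77,0,0,0,0,0,23.8,0.77,0,0,0,0,0,23.8,0.77,0,0,0,0,0,23.8,0.77,0,0,0,0,0,0,0,0,0,0,0,0,0,0,0,0,0,0,0]'

```text
clock: 6.6
tcp_pos: [477.9, 107.6, 241.8]
ee_rot: [3.141, -0.001, -1.573]
contact_force: [0.0, -0.5, -1.4]
width: 29.8
gripper_force: 30.0
```

```bash
python3 - <<'E'
from h import *
s=observe()
for k in('clock','joint_positions','tcp_pos','ee_rot','contact_force','width'):print(k,s[k])
out=[]
for n,(u,v) in(("top",(294,216)),("side",(283,175))):
    im,P=cloud(n);np.savez(f"{n}1.npz",im=im,P=P)
    u0,v0=u-30,v-30 if n=="top" else v-50
    out.append(cv2.resize(im[v0:v0+100,u0:u0+66],None,fx=6,fy=6,interpolation=cv2.INTER_CUBIC))
cv2.imwrite("pics/held1.png",np.hstack(out))
E
```

```text
clock 6.6
joint_positions [ 0.18667818  0.42992739 -0.64505211  1.8588619   0.31235748  0.95631095
  2.54200778]
tcp_pos [477.86238434 107.56467544 241.82245709]
ee_rot [ 3.14069932e+00 -9.45282132e-04 -1.57280065e+00]
contact_force [ 0.02951744 -0.5049581  -1.35556337]
width 29.848699848577326
```

View pics/held1.png

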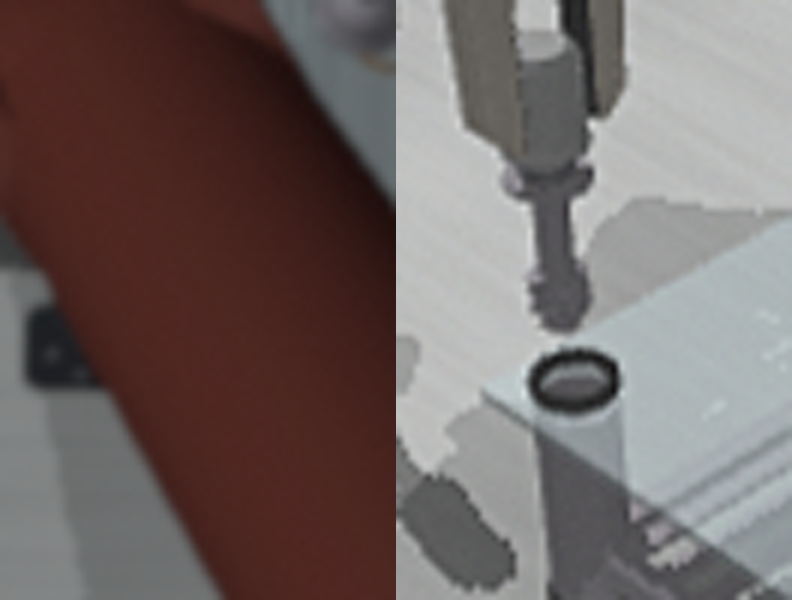

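The side view (right half) shows the bolt held upright with its nose at about crop (560,330), slightly to the left of the ring centre at crop (575,381). The top view is blocked by the arm. I'll fit bolt and ring silhouettes in the same side image to get the relative offset.

```bash
cat > fit.py <<'E'
from h import *
from scipy.optimize import minimize
c=camera_params("side");K=np.array(c["K"]);R=np.array(c["R"]);t=np.array(c["t"]).ravel()
U0,V0,W,H,SS=240,80,90,130,10
def proj(X):
    q=X@R.T+t;a=q[:,:2]/q[:,2:];a=a*(1+c["k1"]*(a**2).sum(1,keepdims=True))
    return a*[K[0,0],K[1,1]]+[K[0,2],K[1,2]]
th=np.linspace(0,2*np.pi,48,endpoint=False)
circ=lambda x,y,z,r:np.c_[x+r*np.cos(th),y+r*np.sin(th),0*th+z]
def render(polys,holes=()):
    m=np.zeros((H*SS,W*SS),np.uint8)
    for ps,val in((polys,255),(holes,0)):
        for p in ps:
            h=cv2.convexHull(((proj(p)-[U0,V0]+.5)*SS*16).round().astype(np.int32).reshape(-1,1,2))
            cv2.fillPoly(m,[h],val,shift=4)
    return cv2.resize(m,(W,H),interpolation=cv2.INTER_AREA)/255.
def cyl(x,y,z0,z1,r): return np.r_[circ(x,y,z0,r),circ(x,y,z1,r)]
def bolt(p,z): x,y=p;return render([cyl(x,y,z,z+4,7),cyl(x,y,z+4,z+16,11.4),cyl(x,y,z,z+77.5,7),cyl(x,y,z+62.5,z+65.5,16.5),cyl(x,y,z+77.5,z+80.5,16.5)])
def ring(p,z=111): x,y=p;return render([cyl(x,y,105,z,17.5)],[circ(x,y,z,13.5)])
def best(f,p,target,w):
    g=lambda q:(w*(f(q)-target)**2).sum()
    s=minimize(g,p,method="Nelder-Mead",options=dict(initial_simplex=[p,p+[3,0],p+[0,3]],xatol=.05))
    return s.x.round(2),round(s.fun,2)
E
python3 - <<'E'
from fit import *
D=np.load("side1.npz");im=D["im"][V0:V0+H,U0:U0+W];P=D["P"][V0:V0+H,U0:U0+W]
p0=np.array([477.9,107.6]);near=np.hypot(P[...,0]-p0[0],P[...,1]-p0[1])<30
zt=134.7
T=(near&(P[...,2]>128)).astype(float)
vv,uu=np.mgrid[0:H,0:W]
vmax=int((proj(np.array([[p0[0],p0[1],zt+62.5]]))[0,1]-V0)) # below collar
w=(vv>vmax-14)&(vv<vmax+60)
for dz in(-1,0,1):
    # ignore region above flange bottom (knob/fingers)
    top=proj(np.array([[p0[0],p0[1],zt+72]]))[0,1]-V0
    print("bolt",dz,best(lambda q:bolt(q,zt+dz),p0,T,(vv>top)))
g=cv2.cvtColor(im,cv2.COLOR_BGR2GRAY).astype(float)
print("proj ring centre",proj(np.array([[477.5,108.5,111]])))
for n in(0,1):
    g=cv2.cvtColor(np.load(f"side{n}.npz")["im"],cv2.COLOR_BGR2GRAY).astype(float)[V0:V0+H,U0:U0+W]
    near2=cv2.dilate(render([cyl(477.5,108.5,111,111,24)]),None)>0
    dark=np.clip((110-g)/70,0,1)*near2
    o=proj(np.array([[477.5,108.5,111]]))[0]-[U0,V0]
    print(g[int(o[1])-9:int(o[1])+10:2,int(o[0])-12:int(o[0])+13:2].astype(int)) if n==0 else 0
    top_only=near2&(vv<o[1]+9)
    for z in(111,):
        print("ring",n,best(lambda q:ring(q,z),np.array([477.5,108.5]),dark,top_only))
E
```

```text
bolt -1 (array([479.32, 116.34]), np.float64(15.86))
bolt 0 (array([478.42, 114.94]), np.float64(15.87))
bolt 1 (array([477.87, 114.13]), np.float64(16.02))
proj ring centre [[282.31991474 188.20137392]]
[[187 185 186 184 183 186 186 188 190 190 189 190 192]
 [189 188 187 185 187 187 195 198 195 192 189 189 189]
 [189 187 188 199 180 110  98  91 127 187 193 190 188]
 [188 188 195 114  38  57  80  79  54  37 193 190 191]
 [188 192 195  45 109 143 130 129 144  62 143 192 187]
 [192 192 181  43  88  92  95  98  94  48 136 190 188]
 [178 196 202  62  48  56  67  58  45  58 176 190 190]
 [149 157 199 156 100  81  61  74 125 172 162 191 188]
 [190 167 128 138 150 171 160 165 158 145 158 190 189]
 [186 188 193  93 121 150 147 146 145 146 147 189 188]]
ring 0 (array([479.39, 111.5 ]), np.float64(28.11))
ring 1 (array([479.39, 111.49]), np.float64(29.77))
```

```bash
python3 - <<'E'
import fit
from fit import *
def go(n,p0,zt,U,V,tag):
    fit.U0,fit.V0=U,V
    D=np.load(n);im=D["im"][V:V+H,U:U+W];P=D["P"][V:V+H,U:U+W]
    vv,uu=np.mgrid[0:H,0:W]
    near=(np.hypot(P[...,0]-p0[0],P[...,1]-p0[1])<32)&(P[...,2]>zt-6)
    if zt<10: # standing on table: grey-level mask instead
        near&=P[...,2]>zt+5
    pr=lambda z:proj(np.array([[*p0,z]]))[0,1]-V
    w=(vv>pr(zt+72))&(vv<pr(zt+20) if zt<10 else vv<999)
    w2=(vv>pr(zt+72)) if zt>10 else w
    r=best(lambda q:bolt(q,zt),p0,near.astype(float),w2)
    print(tag,"silhouette",r)
    r2=best(lambda q:bolt(q,zt),p0,near.astype(float),w);print(tag,"collar/shank only",r2)
    # knob surface depth fit, camera-side points
    k=near&(P[...,2]>zt+83)&(P[...,2]<zt+(116 if zt<10 else 100));Q=P[k];Q=Q[np.hypot(Q[:,0]-p0[0],Q[:,1]-p0[1])<24]
    print(tag,"knob pts",len(Q),Q.mean(0).round(1),Q.min(0).round(1),Q.max(0).round(1))
    m=bolt(r[0],zt);o=np.zeros_like(im)
    e=cv2.resize(im,None,fx=4,fy=4,interpolation=cv2.INTER_CUBIC)
    for M,col in((m,(0,0,255)),(near.astype(float),(0,255,0))):
        b=(cv2.resize(M,None,fx=4,fy=4,interpolation=cv2.INTER_LINEAR)>.5).astype(np.uint8)
        cv2.drawContours(e,cv2.findContours(b,0,2)[0],-1,col,1)
    return e
a=go("side1.npz",np.array([477.9,107.6]),134.7,240,80,"held")
b=go("side0.npz",np.array([485.2,347.1]),0.,185,110,"table")
cv2.imwrite("pics/ov.png",np.hstack([a,b]))
E
```

```text
held silhouette (array([478.42, 114.94]), np.float64(15.87))
held collar/shank only (array([478.42, 114.94]), np.float64(15.87))
held knob pts 110 [476.3 100.7 226.8] [454.6  95.8 218. ] [500.6 107.3 234.6]
table silhouette (array([485.01, 354.31]), np.float64(9.73))
table collar/shank only (array([485.01, 354.31]), np.float64(9.73))
table knob pts 126 [479.  341.4 100.4] [469.3 333.2  83.5] [497.3 358.3 115.9]
```

View pics/ov.png

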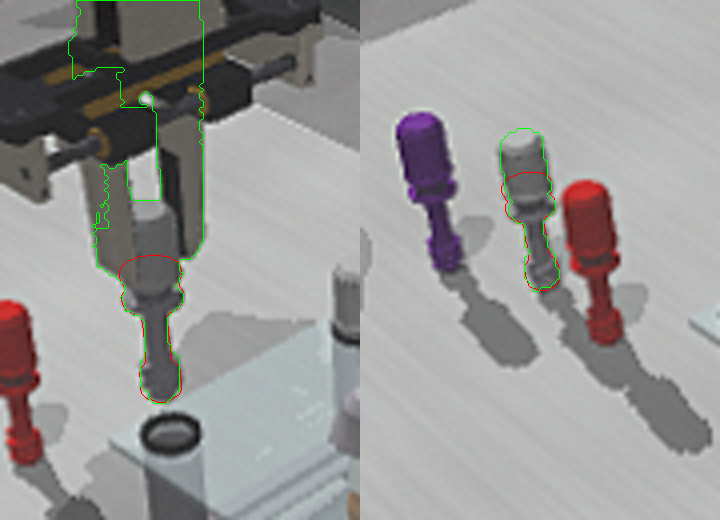

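```bash
python3 - <<'E'
from fit import *
D=np.load("side0.npz");P=D["P"]
print("K",K.tolist(),"k1",c["k1"],"right",R[0].round(3))
# roundtrip
for v,u in((160,226),(170,229)):
    print((u,v),P[v,u].round(1),proj(P[v:v+1,u])[0].round(2))
for nm,p in(("robot",(485.2,347.1)),("fit",(485.0,354.3))):
    print(nm,[proj(np.array([[*p,z]]))[0].round(1).tolist() for z in(0,30,62.5,77.5,117.5)])
near=(np.hypot(P[...,0]-485.2,P[...,1]-347.1)<32)&(P[...,2]>3)
for v in range(140,185,3):
    us=np.where(near[v,205:245])[0]+205
    if len(us):print(v,us.min(),us.max(),P[v,us].mean(0).round(1))
E
```

```text
K [[442.28650186594587, 0.0, 328.6206810735924], [0.0, 442.28650186594587, 196.14880578248494], [0.0, 0.0, 1.0]] k1 -0.06088686252026162 right [ 0.721 -0.692 -0.011]
(226, 160) [474.8 339.7  79.1] [226. 160.]
(229, 170) [480.8 344.8  42.1] [229. 170.]
robot [[232.2, 181.7], [230.6, 172.7], [228.7, 162.6], [227.9, 157.8], [225.6, 144.7]]
fit [[230.6, 180.6], [229.0, 171.6], [227.2, 161.5], [226.3, 156.8], [223.9, 143.7]]
143 222 229 [488.9 352.6 118.6]
146 220 230 [480.8 343.  117.3]
149 220 230 [478.2 340.9 110.5]
152 220 231 [478.3 341.3 101.2]
155 221 232 [479.8 341.6  91.3]
158 222 231 [477.7 340.6  83.5]
161 222 233 [482.3 346.9  69. ]
164 223 231 [475.6 339.8  66.2]
167 226 230 [480.3 346.2  51.3]
170 226 231 [480.6 347.1  41. ]
173 227 233 [483.5 347.2  29.8]
176 226 233 [479.5 345.5  22.9]
179 226 234 [478.9 344.6  13.7]
182 228 231 [475.5 345.    5.2]
```

```bash
cat > fit2.py <<'E'
import fit
from fit import *
def knobs(cam,fn,items):
    cc=camera_params(cam);fit.c=cc;fit.K=np.array(cc["K"]);fit.R=np.array(cc["R"]);fit.t=np.array(cc["t"]).ravel()
    D=np.load(fn);res={}
    for k,(p,zt) in items.items():
        p=np.array(p,float);o=fit.proj(np.array([[*p,zt-20]]))[0].astype(int)
        fit.U0,fit.V0=o[0]-45,o[1]-65
        P=D["P"][fit.V0:fit.V0+H,fit.U0:fit.U0+W]
        T=((np.hypot(P[...,0]-p[0],P[...,1]-p[1])<26)&(P[...,2]>zt-45)).astype(float)
        vv,uu=np.mgrid[0:H,0:W]
        low=fit.proj(np.array([[*p,zt-32]]))[0]-[fit.U0,fit.V0];hi=fit.proj(np.array([[*p,zt]]))[0]-[fit.U0,fit.V0]
        ax=(hi-low)/np.linalg.norm(hi-low)
        w=((uu-low[0])*ax[0]+(vv-low[1])*ax[1]>(0 if cam=="side" else 3))
        f=lambda q:fit.render([cyl(q[0],q[1],zt-40,zt,15),cyl(q[0],q[1],zt-40,zt-37,16.5)])
        res[k]=best(f,p,T,w)
    return res
E
python3 - <<'E'
from fit2 import *
it=dict(bolt=((485.2,347.1),117.5),red=((480,267),117.5),purple=((449,413),117.5),kBL=((627,111.5),150),kBR=((632.5,-137.3),150),kFR=((483.5,-141),150))
for cam in("top","side"):
    r=knobs(cam,cam+"0.npz",it)
    for k in r:print(cam,k,r[k])
    o=r["kBL"][0]+r["kFR"][0]-r["kBR"][0]
    print("open",o,"rel bolt",o-r["bolt"][0]," -> robot frame",np.array([485.2,347.1])+o-r["bolt"][0], "sides",np.linalg.norm(r["kBL"][0]-r["kBR"][0]),np.linalg.norm(r["kFR"][0]-r["kBR"][0]))
E
```

```text
top bolt (array([485.44, 346.55]), np.float64(1.25))
top red (array([479.41, 266.19]), np.float64(0.94))
top purple (array([449.34, 411.47]), np.float64(1.62))
top kBL (array([627.33, 110.33]), np.float64(3.66))
top kBR (array([ 632.77, -137.32]), np.float64(4.57))
top kFR (array([ 485.23, -140.64]), np.float64(7.86))
open [479.79 107.01] rel bolt [  -5.65 -239.54]  -> robot frame [479.55 107.56] sides 247.70974163322683 147.5773492105072
side bolt (array([482.72, 347.73]), np.float64(8.02))
side red (array([475.79, 267.81]), np.float64(4.37))
side purple (array([447.18, 413.64]), np.float64(5.08))
side kBL (array([628.71, 114.75]), np.float64(3.43))
side kBR (array([ 633.41, -136.18]), np.float64(8.47))
side kFR (array([ 483.11, -139.05]), np.float64(15.07))
open [478.41 111.88] rel bolt [  -4.31 -235.85]  -> robot frame [480.89 111.25] sides 250.9740123996905 150.3273990329108
```

carry_out --motion '[1.5,-1,0,0,0,0,0,1.4,-1.1,0,0,0,0,0,0,0,5,0,0,0,0,0,0,5,0,0,0,0,0,0,5,0,0,0,0,0,0,4,0,0,0,0,0,0,0,0,0,0,0,0,0,0,0,0,0,0,0,0,0,0,0,0,0]'

```text
clock: 7.45
tcp_pos: [480.3, 106.4, 223.2]
ee_rot: [-3.142, 0.0, -1.568]
contact_force: [-0.7, -1.0, -1.1]
width: 29.7
gripper_force: 30.0
```

```bash
python3 - <<'E'
from fit import *
s=observe();print(s["tcp_pos"],s["ee_rot"],s["contact_force"])
im,P=cloud("side");np.savez("side2.npz",im=im,P=P)
cv2.imwrite("pics/near2.png",cv2.resize(im[130:210,250:320],None,fx=8,fy=7.5,interpolation=cv2.INTER_CUBIC))
x,y,z=s["tcp_pos"]
for dz in(-107+8,-107+40):print(dz,proj(np.array([[x,y,z+dz]])))
print("ring at tcp xy",proj(np.array([[x,y,111.]])))
for v in range(145,196,2):print(v,im[v,264:304].max(-1).tolist())
E
```

```text
[480.29136952 106.37290735 223.17080402] [-3.14154897e+00  1.01510440e-04 -1.56848225e+00] [-0.67662588 -0.95689216 -1.12205197]
-99 [[283.45354461 183.35426144]]
-67 [[282.36673589 171.54276238]]
ring at tcp xy [[283.88941276 188.07953858]]
145 [204, 150, 102, 98, 102, 99, 103, 100, 102, 102, 102, 101, 87, 98, 101, 100, 97, 94, 93, 88, 122, 98, 86, 47, 61, 101, 102, 102, 92, 136, 190, 193, 191, 192, 189, 190, 187, 188, 187, 190]
147 [200, 172, 113, 96, 99, 99, 109, 104, 100, 100, 101, 102, 86, 92, 96, 94, 95, 95, 93, 93, 93, 92, 85, 48, 62, 100, 104, 97, 86, 173, 193, 190, 190, 188, 188, 192, 192, 191, 192, 188]
149 [197, 205, 127, 94, 99, 102, 101, 101, 101, 100, 104, 103, 95, 95, 95, 96, 95, 94, 93, 91, 90, 91, 95, 52, 47, 102, 98, 96, 171, 191, 188, 188, 187, 189, 188, 187, 189, 189, 192, 191]
151 [196, 200, 160, 106, 97, 100, 103, 104, 101, 103, 103, 105, 83, 91, 98, 95, 94, 93, 93, 91, 91, 90, 95, 66, 32, 90, 104, 173, 197, 193, 191, 185, 187, 185, 187, 186, 188, 188, 186, 189]
153 [196, 198, 189, 120, 93, 98, 98, 105, 102, 102, 100, 103, 91, 94, 93, 95, 96, 93, 93, 93, 92, 88,
[... 3516 characters left out ...]
89, 92, 93, 92, 93, 85, 65, 44, 27, 134, 190, 188, 184, 184, 185, 186, 183, 185, 185, 184, 187, 186, 188]
191 [193, 193, 198, 164, 138, 165, 186, 203, 204, 205, 215, 157, 64, 41, 46, 51, 54, 58, 57, 60, 50, 43, 41, 36, 57, 128, 179, 189, 188, 185, 186, 186, 185, 185, 186, 185, 185, 186, 185, 186]
193 [192, 194, 197, 189, 191, 159, 133, 129, 164, 185, 205, 189, 168, 128, 103, 82, 80, 63, 60, 58, 75, 98, 130, 137, 184, 158, 167, 186, 188, 188, 185, 186, 187, 185, 186, 185, 186, 185, 186, 184]
195 [183, 182, 161, 158, 162, 164, 164, 166, 148, 135, 122, 148, 144, 160, 159, 172, 182, 180, 170, 177, 172, 159, 157, 155, 154, 148, 163, 189, 188, 187, 186, 187, 185, 186, 186, 186, 187, 185, 187, 185]
```

View pics/near2.png

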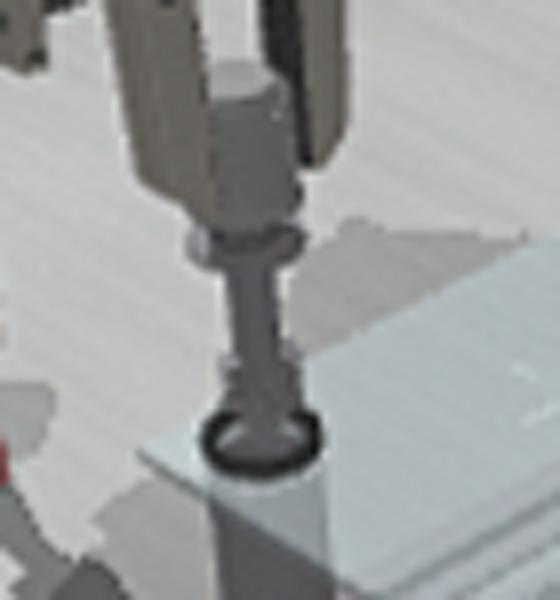

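Nose and ring now share column 282.4, and the nose's lower edge sits where a centred nose should. Lowering gently by feel.

carry_out --motion '[0,0,3,0,0,0,0,0,0,3,0,0,0,0,0,0,3,0,0,0,0,0,0,3,0,0,0,0,0,0,3,0,0,0,0,0,0,0,0,0,0,0]'

```text
clock: 8.0
tcp_pos: [479.8, 106.1, 207.4]
ee_rot: [3.14, -0.0, -1.569]
contact_force: [-0.2, 0.6, -1.5]
width: 29.4
gripper_force: 30.0
```

carry_out --motion '[0,0,3,0,0,0,0,0,0,3,0,0,0,0,0,0,3,0,0,0,0,0,0,3,0,0,0,0,0,0,3,0,0,0,0,0,0,3,0,0,0,0,0,0,3,0,0,0,0,0,0,3,0,0,0,0,0,0,3,0,0,0,0,0,0,3,0,0,0,0,0,0,0,0,0,0,0]'

```text
clock: 8.92
tcp_pos: [480.0, 106.2, 177.5]
ee_rot: [3.141, -0.0, -1.569]
contact_force: [-0.3, 1.5, -1.2]
width: 29.3
gripper_force: 30.0
```

```bash
python3 -c "
from station import *
s=observe()
for k in('clock','joint_positions','tcp_pos','ee_rot','contact_force','torque','width'):print(k,s[k])"
```

```text
clock 8.9167
joint_positions [ 0.14575846  0.51418081 -0.5961913   1.9389812   0.39232419  0.80580953
  2.47665037]
tcp_pos [479.9533117  106.24289812 177.51616827]
ee_rot [ 3.14062458e+00 -1.05211673e-05 -1.56852441e+00]
contact_force [-0.28115373  1.46834251 -1.20659014]
torque [0.232007   0.12567659 0.04216402]
width 29.308044919093888
```

carry_out --motion '[-0.5,0,3,0,0,0,0,0,0,3,0,0,0,0,0,0,3,0,0,0,0,0,0,3,0,0,0,0,0,0,3,0,0,0,0,0,0,3,0,0,0,0,0,0,2,0,0,0,0,0,0,0,0,0,0,0]'

```text
clock: 9.58
tcp_pos: [480.0, 106.6, 157.6]
ee_rot: [3.141, -0.0, -1.569]
contact_force: [-0.4, 0.0, -2.0]
width: 29.5
gripper_force: 30.0
```

carry_out --motion '[0,0,0,0,0,-6,0,0,0,0,0,0,-6,0,0,0,0,0,0,-6,0,0,0,1,0,0,0,0,0,0,1,0,0,0,0,0,0,1,0,0,0,0,0,0,1,0,0,0,0,0,0,1,0,0,0,0,0,0,1,0,0,0,0,0,0,0,0,0,0,0,0,0,0,0,0,0,0]'

```text
clock: 10.5
tcp_pos: [480.3, 106.6, 152.2]
ee_rot: [-3.142, -0.0, -1.255]
contact_force: [-0.5, -1.4, 2.3]
width: 29.3
gripper_force: 30.0
```

```bash
python3 -c "
from station import *
s=observe()
for k in('clock','joint_positions','tcp_pos','ee_rot','contact_force','torque','width'):print(k,s[k])"
```

```text
clock 10.5
joint_positions [ 0.17878479  0.56954303 -0.65813008  1.96516851  0.49370387  0.77077749
  2.69076382]
tcp_pos [480.27931511 106.64658207 152.24046367]
ee_rot [-3.14154883e+00 -3.49281947e-04 -1.25485630e+00]
contact_force [-0.50340318 -1.41336705  2.32182863]
torque [-0.02003081  0.26018439  0.00428585]
width 29.34952119605998
```

carry_out --motion '[0,0,0.5,0,0,0,0,0,0,0.5,0,0,0,0,0,0,0.5,0,0,0,0,0,0,0.5,0,0,0,0,0,0,0,0,0,0,0,0,0,0,0,0,0,0]'

```text
clock: 11.0
tcp_pos: [480.3, 106.9, 150.2]
ee_rot: [-3.141, 0.0, -1.254]
contact_force: [-1.3, -0.6, 2.7]
width: 29.4
gripper_force: 30.0
```

carry_out --motion '[0,0,0.5,0,0,0,0,0,0,0.5,0,0,0,0,0,0,0.5,0,0,0,0,0,0,0.5,0,0,0,0,0,0,0,0,0,0,0,0,0,0,0,0,0,0]'

```text
clock: 11.5
tcp_pos: [480.3, 106.9, 148.1]
ee_rot: [-3.141, 0.0, -1.254]
contact_force: [-1.0, 0.0, 2.4]
width: 29.5
gripper_force: 30.0
```

carry_out --motion '[0,0,0.5,0,0,0,0,0,0,0.5,0,0,0,0,0,0,0.4,0,0,0,0,0,0,0,0,0,0,0,0,0,0,0,0,0,0]'

```text
clock: 11.92
tcp_pos: [480.3, 106.8, 147.0]
ee_rot: [-3.141, -0.0, -1.254]
contact_force: [-0.8, -0.1, 5.7]
width: 29.5
gripper_force: 30.0
```

Contact with the insert (force up 3 N at TCP 147). Turning clockwise at the thread's lead.

carry_out --motion '[0,0,0.15,0,0,6,0,0,0,0.2,0,0,6,0,0,0,0.2,0,0,6,0,0,0,0.2,0,0,6,0,0,0,0.2,0,0,6,0]'

```text
clock: 12.33
tcp_pos: [480.5, 107.2, 146.1]
ee_rot: [-3.141, 0.001, -1.783]
contact_force: [-0.3, -0.4, 3.9]
width: 29.7
gripper_force: 30.0
```

carry_out --motion '[0,0,0.2,0,0,6,0,0,0,0.2,0,0,6,0,0,0,0.2,0,0,6,0,0,0,0.2,0,0,6,0,0,0,0.2,0,0,6,0]'

```text
clock: 12.75
tcp_pos: [480.1, 108.0, 145.1]
ee_rot: [3.141, 0.001, -2.306]
contact_force: [-2.3, 2.0, 6.1]
width: 29.3
gripper_force: 30.0
```

```bash
cat > o.py <<'E'
from station import *
import numpy as np
s=observe();print(round(s['clock'],2),'j7',s['joint_positions'][6].round(3),'p',s['tcp_pos'].round(2),'yaw',s['ee_rot'].round(3),'F',s['contact_force'].round(2),'T',s['torque'].round(3),'e7',s['effort'][6].round(3))
E
python3 o.py
```

```text
12.75 j7 1.863 p [480.11 108.03 145.12] yaw [ 3.141e+00  1.000e-03 -2.306e+00] F [-2.34  2.04  6.1 ] T [0.463 0.458 0.067] e7 0.592
```

carry_out --motion '[0,0.3,0.2,0,0,6,0,0,0,0.2,0,0,6,0,0,0,0.2,0,0,6,0,0,0,0.2,0,0,6,0]'

```text
clock: 13.08
tcp_pos: [479.6, 108.6, 144.3]
ee_rot: [3.14, 0.001, -2.724]
contact_force: [-1.7, 1.8, 5.4]
width: 29.4
gripper_force: 30.0
```

```bash
python3 o.py
```

```text
13.08 j7 1.54 p [479.63 108.63 144.28] yaw [ 3.140e+00  1.000e-03 -2.724e+00] F [-1.72  1.8   5.42] T [0.604 0.504 0.024] e7 0.585
```

carry_out --motion '[0.2,0.5,0.2,0,0,6,0,0,0,0.2,0,0,6,0,0,0,0.2,0,0,6,0,0,0,0,0,0,0,0]'

```text
clock: 13.42
tcp_pos: [479.3, 109.1, 143.6]
ee_rot: [3.14, 0.0, -3.035]
contact_force: [-1.1, 2.8, 5.1]
width: 29.1
gripper_force: 30.0
```

```bash
python3 o.py
```

```text
13.42 j7 1.301 p [479.3  109.11 143.64] yaw [ 3.14   0.    -3.035] F [-1.07  2.79  5.08] T [ 0.708  0.449 -0.017] e7 -0.443
```

carry_out --motion '[0,0,0,0,0,0,0.5,0,0,0,0,0,0,0.5,0,0,0,0,0,0,0.5,0,0,0,0,0,0,0.5]'

```text
clock: 13.75
tcp_pos: [479.4, 106.7, 143.0]
ee_rot: [-3.141, -0.001, -3.034]
contact_force: [0.3, -0.1, 0.0]
width: 46.2
gripper_force: 0.0
```

```bash
python3 o.py
```

```text
13.75 j7 1.303 p [479.43 106.66 142.97] yaw [-3.141e+00 -1.000e-03 -3.034e+00] F [ 0.32 -0.05  0.01] T [0.063 0.052 0.021] e7 0.005
```

carry_out --motion '[-0.2,2.4,0,0,0,0,0.5,0,0,0,0,0,0,0.5,0,0,0,0,0,0,0,0,0,0,0,0,0,0,0,0,0,0,0,0,0,0,0,0,0,0,0,0]'

```text
clock: 14.25
tcp_pos: [479.5, 109.7, 143.4]
ee_rot: [-3.141, -0.0, -3.035]
contact_force: [-0.3, -0.1, -0.4]
width: 29.3
gripper_force: 30.0
```

```bash
python3 o.py
```

```text
14.25 j7 1.298 p [479.51 109.67 143.41] yaw [-3.141 -0.    -3.035] F [-0.29 -0.06 -0.43] T [ 0.005  0.014 -0.013] e7 -0.004
```

carry_out --motion '[0,0,0.2,0,0,6,0,0,0,0.2,0,0,6,0,0,0,0,0,0,0,0]'

```text
clock: 14.5
tcp_pos: [479.2, 109.7, 143.0]
ee_rot: [-3.141, -0.001, 3.037]
contact_force: [0.3, -0.5, 1.0]
width: 29.6
gripper_force: 30.0
```

```bash
python3 o.py
```

```text
14.5 j7 1.137 p [479.19 109.7  142.98] yaw [-3.141e+00 -1.000e-03  3.037e+00] F [ 0.28 -0.49  0.99] T [-0.049  0.146 -0.073] e7 -0.409
```

carry_out --motion '[0,0,0.2,0,0,6,0,0,0,0.2,0,0,6,0,0,0,0,0,0,0,0]'

```text
clock: 14.75
tcp_pos: [479.1, 109.9, 142.6]
ee_rot: [-3.141, -0.001, 2.83]
contact_force: [-1.7, -0.9, 1.1]
width: 29.4
gripper_force: 30.0
```

```bash
python3 o.py
```

```text
14.75 j7 0.979 p [479.13 109.88 142.57] yaw [-3.141e+00 -1.000e-03  2.830e+00] F [-1.72 -0.92  1.1 ] T [-0.023  0.22  -0.047] e7 -0.409
```

carry_out --motion '[0.6,0,0.2,0,0,6,0,0,0,0.2,0,0,6,0,0,0,0,0,0,0,0]'

```text
clock: 15.0
tcp_pos: [478.8, 110.2, 142.2]
ee_rot: [-3.141, -0.0, 2.623]
contact_force: [-0.9, 0.9, -0.2]
width: 29.6
gripper_force: 30.0
```

```bash
python3 o.py
```

```text
15.0 j7 0.822 p [478.81 110.19 142.16] yaw [-3.141 -0.     2.623] F [-0.91  0.94 -0.19] T [0.111 0.104 0.012] e7 -0.405
```

carry_out --motion '[0,0,0.2,0,0,6,0,0,0,0.2,0,0,6,0,0,0,0,0,0,0,0]'

```text
clock: 15.25
tcp_pos: [478.8, 110.4, 141.8]
ee_rot: [-3.142, -0.0, 2.415]
contact_force: [-0.8, 0.6, 1.0]
width: 29.4
gripper_force: 30.0
```

```bash
python3 o.py
```

```text
15.25 j7 0.664 p [478.85 110.4  141.76] yaw [-3.142 -0.     2.415] F [-0.82  0.58  1.  ] T [ 0.223  0.101 -0.074] e7 -0.407
```

carry_out --motion '[0,0,0.5,0,0,0,0,0,0,0.5,0,0,0,0,0,0,0,0,0,0,0,0,0,0,0,0,0,0]'

```text
clock: 15.58
tcp_pos: [478.9, 110.3, 141.4]
ee_rot: [3.141, -0.001, 2.415]
contact_force: [-2.1, 1.1, 5.1]
width: 29.4
gripper_force: 30.0
```

```bash
python3 o.py
```

```text
15.58 j7 0.665 p [478.9  110.35 141.35] yaw [ 3.141e+00 -1.000e-03  2.415e+00] F [-2.14  1.1   5.14] T [ 0.233  0.443 -0.027] e7 0.01
```

carry_out --motion '[0,0,0.5,0,0,0,0,0,0,0.5,0,0,0,0,0,0,0,0,0,0,0,0,0,0,0,0,0,0]'

```text
clock: 15.92
tcp_pos: [478.9, 110.4, 140.9]
ee_rot: [3.141, -0.001, 2.415]
contact_force: [-3.4, 1.1, 9.4]
width: 29.7
gripper_force: 30.0
```

```bash
python3 o.py
```

```text
15.92 j7 0.665 p [478.9  110.38 140.87] yaw [ 3.141e+00 -1.000e-03  2.415e+00] F [-3.4   1.14  9.38] T [ 0.142  0.622 -0.07 ] e7 0.015
```

carry_out --motion '[0,0,-1,0,0,0,0,0,0,-1,0,0,0,0,0,0,0,0,0,0,0,0,0,0,0,0,0,0]'

```text
clock: 16.25
tcp_pos: [478.9, 110.4, 141.7]
ee_rot: [3.141, -0.001, 2.413]
contact_force: [-0.4, 1.2, 1.3]
width: 30.3
gripper_force: 30.0
```

```bash
python3 o.py
```

```text
16.25 j7 0.663 p [478.89 110.35 141.74] yaw [ 3.141e+00 -1.000e-03  2.413e+00] F [-0.39  1.19  1.32] T [ 0.479  0.269 -0.004] e7 -0.008
```

carry_out --motion '[0,0,-0.5,0,0,0,0,0,0,-0.5,0,0,0,0,0,0,0,0,0,0,0,0,0,0,0,0,0,0]'

```text
clock: 16.58
tcp_pos: [478.9, 110.3, 142.0]
ee_rot: [-3.141, -0.001, 2.412]
contact_force: [2.0, 3.8, -9.1]
width: 29.6
gripper_force: 30.0
```

```bash
python3 o.py
```

```text
16.58 j7 0.662 p [478.86 110.34 142.01] yaw [-3.141e+00 -1.000e-03  2.412e+00] F [ 1.96  3.8  -9.12] T [ 0.812 -0.365  0.075] e7 -0.036
```

carry_out --motion '[0,0,1,0,0,0,0,0,0,0.2,0,0,6,0,0,0,0.2,0,0,6,0,0,0,0.2,0,0,6,0,0,0,0.2,0,0,6,0,0,0,0,0,0,0,0,0,0,0,0,0,0,0]'

```text
clock: 17.17
tcp_pos: [478.9, 110.1, 141.1]
ee_rot: [-3.142, -0.0, 1.994]
contact_force: [1.0, 2.6, -4.0]
width: 29.8
gripper_force: 30.0
```

```bash
python3 o.py
```

```text
17.17 j7 0.349 p [478.95 110.12 141.15] yaw [-3.142 -0.     1.994] F [ 0.95  2.61 -4.01] T [ 0.728  0.01  -0.103] e7 0.004
```

carry_out --motion '[0,0,0.5,0,0,0,0,0,0,0.5,0,0,0,0,0,0,0,0,0,0,0,0,0,0,0,0,0,0]'

```text
clock: 17.5
tcp_pos: [479.0, 110.1, 140.9]
ee_rot: [3.141, -0.001, 1.993]
contact_force: [-1.9, 3.4, 6.1]
width: 29.7
gripper_force: 30.0
```

```bash
python3 o.py
```

```text
17.5 j7 0.349 p [478.98 110.08 140.89] yaw [ 3.141e+00 -1.000e-03  1.993e+00] F [-1.89  3.37  6.06] T [ 0.615  0.594 -0.045] e7 0.048
```

carry_out --motion '[0,0,0.5,0,0,0,0,0,0,0,0,0,0,0,0,0,0,0,0,0,0]'

```text
clock: 17.75
tcp_pos: [479.0, 110.1, 140.7]
ee_rot: [3.141, -0.001, 1.993]
contact_force: [-2.9, 2.5, 8.4]
width: 29.3
gripper_force: 30.0
```

```bash
python3 o.py
```

```text
17.75 j7 0.349 p [479.   110.08 140.75] yaw [ 3.141e+00 -1.000e-03  1.993e+00] F [-2.85  2.47  8.37] T [ 0.619  0.747 -0.069] e7 0.047
```

carry_out --motion '[0,0,0.5,0,0,0,0,0,0,0,0,0,0,0,0,0,0,0,0,0,0]'

```text
clock: 18.0
tcp_pos: [479.0, 110.1, 140.5]
ee_rot: [3.141, -0.001, 1.993]
contact_force: [-3.8, 2.8, 9.7]
width: 29.3
gripper_force: 30.0
```

```bash
python3 o.py
```

```text
18.0 j7 0.349 p [479.01 110.05 140.5 ] yaw [ 3.141e+00 -1.000e-03  1.993e+00] F [-3.79  2.76  9.68] T [ 0.632  0.875 -0.021] e7 0.05
```

carry_out --motion '[0,0,-0.7,0,0,0,0,0,0,-0.7,0,0,0,0,0,0,0.2,0,0,6,0,0,0,0.2,0,0,6,0,0,0,0.2,0,0,6,0,0,0,0.2,0,0,6,0,0,0,0.2,0,0,6,0,0,0,0,0,0,0,0,0,0,0,0,0,0,0]'

```text
clock: 18.75
tcp_pos: [479.4, 110.3, 140.0]
ee_rot: [3.141, -0.001, 1.469]
contact_force: [-0.5, 2.9, 4.6]
width: 29.6
gripper_force: 30.0
```

```bash
python3 o.py
```

```text
18.75 j7 -0.043 p [479.44 110.3  140.05] yaw [ 3.141e+00 -1.000e-03  1.469e+00] F [-0.48  2.85  4.61] T [0.768 0.498 0.004] e7 0.011
```

carry_out --motion '[0,0,0.5,0,0,0,0,0,0,0,0,0,0,0,0,0,0,0,0,0,0]'

```text
clock: 19.0
tcp_pos: [479.4, 110.3, 140.0]
ee_rot: [3.141, -0.001, 1.469]
contact_force: [-2.7, 3.0, 8.1]
width: 29.6
gripper_force: 30.0
```

```bash
python3 o.py
```

```text
19.0 j7 -0.042 p [479.43 110.32 139.96] yaw [ 3.141e+00 -1.000e-03  1.469e+00] F [-2.68  2.96  8.05] T [ 0.752  0.629 -0.106] e7 0.027
```

carry_out --motion '[0,0,0.5,0,0,0,0,0,0,0,0,0,0,0,0,0,0,0,0,0,0]'

```text
clock: 19.25
tcp_pos: [479.4, 110.3, 139.8]
ee_rot: [3.141, -0.002, 1.469]
contact_force: [-2.3, 3.4, 10.7]
width: 29.3
gripper_force: 30.0
```

```bash
python3 o.py
```

```text
19.25 j7 -0.041 p [479.43 110.31 139.83] yaw [ 3.141e+00 -2.000e-03  1.469e+00] F [-2.27  3.41 10.7 ] T [ 0.677  0.812 -0.01 ] e7 0.024
```

carry_out --motion '[0,0,0.5,0,0,0,0,0,0,0,0,0,0,0,0,0,0,0,0,0,0]'

```text
clock: 19.5
tcp_pos: [479.5, 110.3, 139.7]
ee_rot: [3.141, -0.002, 1.469]
contact_force: [-2.9, 3.3, 13.5]
width: 29.4
gripper_force: 30.0
```

```bash
python3 o.py
```

```text
19.5 j7 -0.041 p [479.48 110.27 139.72] yaw [ 3.141e+00 -2.000e-03  1.469e+00] F [-2.87  3.34 13.53] T [ 0.694  1.028 -0.019] e7 0.024
```

carry_out --motion '[0,0,0.5,0,0,0,0,0,0,0,0,0,0,0,0,0,0,0,0,0,0]'

```text
clock: 19.75
tcp_pos: [479.5, 110.3, 139.6]
ee_rot: [3.141, -0.002, 1.469]
contact_force: [-4.4, 3.6, 15.8]
width: 29.6
gripper_force: 30.0
```

```bash
python3 o.py
```

```text
19.75 j7 -0.041 p [479.47 110.33 139.57] yaw [ 3.141e+00 -2.000e-03  1.469e+00] F [-4.38  3.56 15.82] T [ 0.704  1.186 -0.1  ] e7 0.028
```

The preload gauge (push until the bolt gives) puts the washer load at about 13–15 N. Unloading, letting go and rising.

carry_out --motion '[0,0,-1,0,0,0,0,0,0,-1,0,0,0,0,0,0,0,0,0,0,0,0,0,0,0,0,0,0.5,0,0,0,0,0,0,0.5,0,0,0,0,0,0,0.5,0,0,0,0,0,0,0.5,0,0,-10,0,0,0,0.5,0,0,-15,0,0,0,0.5,0,0,-20,0,0,0,0.5,0,0,-20,0,0,0,0.5,0,0,-20,0,0,0,0.5,0,0,-15,0,0,0,0.5,0,0,0,0,0,0,0.5,0,0,0,0,0,0,0.5]'

```text
clock: 21.0
tcp_pos: [479.2, 109.8, 240.1]
ee_rot: [3.14, -0.001, 1.468]
contact_force: [0.2, 0.4, -0.6]
width: 46.4
gripper_force: 0.0
```

```bash
python3 o.py; python3 - <<'E'
from fit import *
im,P=cloud("side");np.savez("side3.npz",im=im,P=P)
cv2.imwrite("pics/end.png",cv2.resize(im[130:250,240:440],None,fx=4,fy=4,interpolation=cv2.INTER_CUBIC))
def top(c):
    Q=P.reshape(-1,3);Q=Q[np.hypot(Q[:,0]-c[0],Q[:,1]-c[1])<22];Q=Q[(Q[:,2]<165)&(Q[:,2]>120)]
    z=np.percentile(Q[:,2],97);T=Q[Q[:,2]>z-4];return z.round(1),np.median(T,0).round(1)
for c in((479,110),(627,111.5),(632.5,-137.3),(483.5,-141)):print(top(c))
E
```

```text
21.0 j7 -0.132 p [479.24 109.75 240.08] yaw [ 3.140e+00 -1.000e-03  1.468e+00] F [ 0.15  0.39 -0.58] T [-0.067  0.079  0.017] e7 -0.013
(np.float64(153.2), array([475.5, 106. , 152. ]))
(np.float64(154.7), array([627.6, 111.3, 152.9]))
(np.float64(154.5), array([ 631.7, -138. ,  153.2]))
(np.float64(154.6), array([ 481.6, -140.5,  152.9]))
```

View pics/end.png

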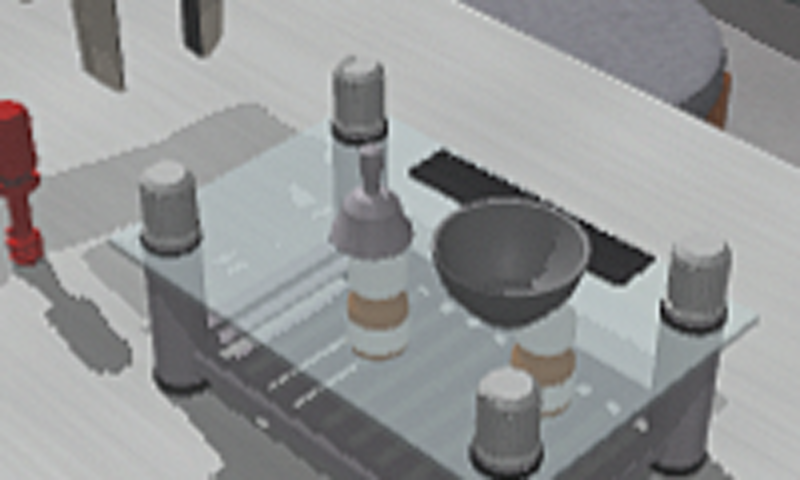

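Placed and upright. But total turns since shut and the knob height hint at a load nearer 17–20 N, so I'll regrip, ease back slightly (about 0.2 rad) and re-gauge.

carry_out --motion '[0,0,20,0,0,0,0.5,0,0,20,0,0,0,0.5,0,0,20,0,0,0,0.5,0,0,20,0,0,0,0.5,0,0,10,0,0,0,0.5,0,0,6,0,0,0,0.5,0,0,4,0,0,0,0.5,0,0,0,0,0,0,0.5,0,0,0,0,0,0,0,0,0,0,0,0,0,0,0,0,0,0,0,0,0,0,0,0,0,0,0,0]'

```text
clock: 22.05
tcp_pos: [479.4, 110.1, 140.1]
ee_rot: [3.14, -0.001, 1.468]
contact_force: [-0.1, -0.6, 2.2]
width: 29.8
gripper_force: 30.0
```

```bash
python3 o.py
```

```text
22.05 j7 -0.041 p [479.38 110.06 140.14] yaw [ 3.140e+00 -1.000e-03  1.468e+00] F [-0.1  -0.62  2.19] T [-0.099  0.13   0.007] e7 0.0
```

carry_out --motion '[0,0,0.5,0,0,0,0,0,0,0.5,0,0,0,0,0,0,0,0,0,0,0,0,0,0,0,0,0,0]'

```text
clock: 22.38
tcp_pos: [479.4, 110.1, 139.9]
ee_rot: [3.14, -0.001, 1.468]
contact_force: [-2.8, -0.1, 10.2]
width: 29.7
gripper_force: 30.0
```

```bash
python3 o.py
```

```text
22.38 j7 -0.04 p [479.43 110.06 139.94] yaw [ 3.140e+00 -1.000e-03  1.468e+00] F [-2.82 -0.1  10.21] T [-0.102  0.607 -0.021] e7 0.004
```

carry_out --motion '[0,0,0.5,0,0,0,0,0,0,0.5,0,0,0,0,0,0,0,0,0,0,0,0,0,0,0,0,0,0]'

```text
clock: 22.72
tcp_pos: [479.4, 110.0, 139.7]
ee_rot: [3.14, -0.002, 1.468]
contact_force: [-3.1, 0.5, 15.4]
width: 29.1
gripper_force: 30.0
```

```bash
python3 o.py
```

```text
22.72 j7 -0.039 p [479.43 110.02 139.68] yaw [ 3.140e+00 -2.000e-03  1.468e+00] F [-3.14  0.46 15.44] T [-0.162  0.966 -0.007] e7 0.005
```

The clean re-gauge gives about 13–16 N. One small 7° ease back centres it in the window, then release.

carry_out --motion '[0,0,-1,0,0,0,0,0,0,-0.8,0,0,0,0,0,0,0,0,0,0,0,0,0,-0.2,0,0,-6,0,0,0,0,0,0,0,0,0,0,0,0,0,0,0,0,0,0,0,0,0,0.5,0,0,0,0,0,0,0.5,0,0,0,0,0,0,0.5,0,0,0,0,0,0,0.5,0,0,-10,0,0,0,0.5,0,0,-15,0,0,0,0.5,0,0,-20,0,0,0,0.5,0,0,-20,0,0,0,0.5,0,0,-20,0,0,0,0.5,0,0,-15,0,0,0,0.5,0,0,0,0,0,0,0.5,0,0,0,0,0,0,0.5]'

```text
clock: 24.22
tcp_pos: [479.2, 110.0, 240.1]
ee_rot: [3.14, -0.001, 1.573]
contact_force: [-0.2, -0.5, -0.8]
width: 46.7
gripper_force: 0.0
```

```bash
python3 o.py; python3 -c "
from station import *
print(job_done())"
```

```text
24.22 j7 -0.045 p [479.2  109.99 240.08] yaw [ 3.140e+00 -1.000e-03  1.573e+00] F [-0.24 -0.53 -0.76] T [-0.058  0.037 -0.006] e7 -0.012
the job is handed in; nothing more can be done
None
```

The grey bolt is screwed into the front-left post with an estimated 12–17 N on the washer (inferred from push tests, not measured directly), let go, and handed in at 24 s; no verdict came back.

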